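Park the bench vacuum pump just past compression and lock it

ROBOT

A 6-joint arm with a two-finger parallel gripper is mounted at the origin on a cart in front of the work surface, level with it; the furniture and walls round the work are solid. World frame = base frame: x ahead of the robot, y to its left, z up, the work surface at z = 0. Lengths are in m, angles in rad, forces in N, time in s.
With the tool pointing down it reaches from about 0.225 to 0.875 m from the base axis. Payload 3.4 kg.
Tool frame: the origin (TCP) lies between the finger pads; the fingertips stand 8 mm ahead of it and the grasp point (between the pads) lies 11 mm behind it; z points along the fingers, y is the line along which they close (so a half turn about z gives the same grasp; the last joint's range is limited). The gripper opens to 85 mm and grips with 20 to 120 N. Pads are 22 mm wide; open, the fingers measure 114 mm over their backs; the gripper's body (76 mm by 85 mm) begins 54 mm behind the grasp point. The pads swing forward as they close: fully open they stand 13 mm farther back than shut.
Start: joints at [-1.401, 0.276, 1.505, -0, 1.361, -0.121], TCP at [0.165, -0.551, 0.239] pointing down, gripper open.
Joint ranges: [-2.89, 2.89], [-0.75, 2.08], [0.22, 2.7], [-1.18, 4.32], [0.11, 2.71], [-2.7, 2.7]. Speed limits (rad/s): [2.57, 2.57, 3.14, 3.14, 3.14, 3.14].

INTERFACE

Orientations are given as a unit quaternion [w, x, y, z].
In Python, from rig import manip gives the robot as it stands.
- The arm moves only by the tool move_arm, never from a script. Its argument "deltas" is a list that holds one entry, the list of rows, each a list of 5 numbers: the shift along the tool's x, y, z normalised to -1 to 1, where 1 is 80 cm, then the turn about the tool's z normalised to -1 to 1, where 1 is 120 degrees, then the closure, from -1 (fully open) to 1 (shut). In form: [[[tx, ty, tz, twist, grip], ...]]. A call has 1 to 12 rows; each row is the pose to reach, as a shift and turn from the pose commanded when the call began, along the tool's axes at that moment; what a row does not reach only later rows make up. A row lasts 1/10 s, in which the tool goes at most 50 mm and 8.59 degrees, less where a joint would pass 70% of its speed; a pose out of reach is approached as far as the arm can. A call with a number of a shift or a turn outside -1 to 1 is refused whole. A call with a gripper value outside its range is refused whole. The fingers move at their own pace and stop on an object; "squeeze" is the grip in N (left out, the last holds). Time passes only in rows, so rows that repeat a pose let the fingers close. It gives the time, the measured TCP pose, the force, the opening and the grip force at its end, in the units of the state.
- manip.get_state(): the state, without advancing time (a new reading comes with each control period).
- manip.get_image(name): name is "side" or "top" or "wrist"; returns the picture (384x512x3 uint8, red, green, blue); there is no depth.
- manip.camera_params(name): a dict with "fx", "fy", "cx", "cy" (pixels), "R" (3x3) and "t" (3): a world point X has camera coordinates R X + t; the wrist camera has in their place "tool_from_camera" (4x4, takes a point from camera to tool coordinates, whose origin is the TCP and whose axes are the flange's). Camera axes: x right, y down, z forward; pixel columns grow to the right and rows downward; lengths in m; the calibration is good to about 2 mm. A picture is of the moment at which its call begins: read the wrist's pose just before it. camera_params takes no time and is no camera call.
- manip.sign_off(): hands the job in; it is judged then, once.
The state is a dict: "clock": time; "qpos": joint angles; "qd": joint speeds; "effort": joint torques, N m; "position": TCP position; "ee_rot": TCP orientation; "contact_force": force on the tool from outside, world axes, zero at the start; "moment": the same for the moment, N m; "width": finger opening in m; "gripper_force": force on a finger pad.
Only numpy, scipy, OpenCV 4.12 (cv2) and the standard library are available. Lean on these libraries where they do the work, as an engineer would, in place of code of your own. Each camera call takes 0.05 s, during which the arm holds its last target. There are 200 camera calls.

TASK

Park the bench vacuum pump: pull its lock knob out until it clicks and stays out, then turn the flywheel anticlockwise (seen from above) by its crank handle, feel the compression build to its peak and stop just past it. Then push the knob back fully home - it only goes in when the wheel stands just past the peak - and leave the pump locked like that, with the things around it undisturbed.

Things in the scene. Friction and masses are not known exactly. Their poses are not given: they have to be found in the camera images.
- pump: Bench vacuum pump, fixed, white case on a dark base, 165 (x) x 285 (y) mm. Origin: centre of its underside; x points to its back, y to its left, z up. A flywheel lies flat on the higher left half (deck 88 mm high); a sloping console with the lock knob is at the front of the right half, a grey finned motor block (103 mm high) behind it.
- knob_cap (a point): Middle of the black mushroom cap of the lock knob: 35 mm across, 40 at the top, 24 mm thick (top face 12 mm above this point along the axis, underside 12 mm below). z axis: the pull axis, leaning 30 degrees from vertical toward the pump's front; y: the pump's y. It moves with the knob. With the knob home, 20 mm of its 12 mm thick stem stand free between cap and console.
- knob (a joint): How far the knob is pulled out: 0 home (start), 0.024 m in its outer detent, where it stays by itself, stop at 0.027. Pulling takes up to 9 N at 6 mm; past 12 mm it snaps outward by itself; beyond the detent the pull rises again to 7 N at the stop. Pushing in takes up to 9 N at 18 mm, and past 12 mm it snaps home.
- console (a point): Point where the knob's stem leaves the sloping console, on the knob's axis. Inside, a locking pin on the knob stops the push hard about 15 mm from home, and the knob springs out again, unless the flywheel stands at its parking notch. While the knob is home the pin keeps the flywheel from turning more than a little.
- wheel_axis (a point): Point on the flywheel's vertical axis, 138 mm above the table, level with the middle of the crank handle. The wheel is an aluminium disc 120 mm across, its rim 110 mm above the table. Let go under compression, before dead centre, the wheel may spring back; in the parking notch it stays where it is left.
- crank_handle (a point): Middle of the upright black crank handle on the flywheel, 45 mm from the wheel's axis: a freely spinning sleeve 18 mm across (21 at its top lip) whose top is 19 mm above this point, and which stands free for 38 mm below that. An arrow on the wheel shows the way to turn: anticlockwise seen from above.
- flywheel: The flywheel; origin on its axis at its underside. At the handle it takes 3 to 4 N at first, up to 6 to 9 N at the peak of compression, 3 to 4 N again at dead centre and 0 to 2 N 0.3 rad past that; farther on it runs forward by itself. The notch spans 0.16 to 0.44 rad past dead centre, 1.4 to 2.3 rad from the start: to be felt, not seen. It may be turned back.
- vacuum_pen: Bystander: pale vacuum pick-up pen, 10 x 128 x 10 mm, lying in front of the pump; origin under its middle.
- bench_timer: Bystander: bench timer, 58 x 66 x 20 mm, in front of the pump; origin under its middle.
- tally_counter: Bystander: hand tally counter, 44 x 54 x 27 mm, to the right of the pump; origin under its middle.
- loupe: Bystander: black eye loupe, 39 mm across, 28 mm high, to the left of the pump; origin under its middle.
- blower: Bystander: rubber lens blower standing upright, 43 mm across, 102 mm high, behind the pump; origin under its middle.

How it is judged:
On the way, in this order (a step that is already met when the one before it is completed fails the run):
1. the knob is pulled out to its detent (value of joint knob above 0.02 m), for 0.2 s.
2. the flywheel has been turned well away from its start (distance of crank_handle from where it was at the start of the episode above 0.045 m), for 0.1 s.
At the end, for the whole second after the job is handed in: The knob is fully home (within 3 mm) and at rest, which the lock allows only with the flywheel standing just past its compression peak, the crank handle more than 45 mm (straight line) from where it started (value of joint knob below 0.003 m and distance of crank_handle from where it was at the start of the episode above 0.045 m and velocity of joint knob between -0.01 and 0.01 m/s); the robot touches nothing.
It fails at once if a bystander (pen, timer, counter, loupe or blower) is moved more than 3 cm (distance of any of vacuum_pen, bench_timer, tally_counter, loupe, blower from where it was at the start of the episode above 0.03 m).
It also fails if it takes over 67 s, if anything falls off the work surface, if the arm or the gripper's body presses on something with over 40 N, if the wrist force passes 120 N, or if a joint passes its speed limit or range.

## Working session

There is one attempt and no reset: what is moved stays moved. The work goes in short steps, Python scripts to look and compute and a tool call to move; the robot and the scene stay as the last step left them, time stands still between calls to the robot, and variables do not carry over. Pictures are saved under pics/ and viewed, at most 10 in all, crops included, and the job is handed in when it is done.

Besides the shell and the picture viewer there is one more tool, called by a JSON object that holds its "fn" and its "kwargs", one argument or row to a line. move_arm: Moves the arm, as the interface text tells. Scaled input: -1 to 1 covers 80 cm each way for a shift and 120 degrees each way for a turn. Its arguments: {"type":"object","properties":{"deltas":{"type":"array","items":{"type":"array","items":{"type":"array","items":{"type":"number","minimum":-1,"maximum":1}}}},"squeeze":{"type":"number"}},"required":["deltas"]}

```bash
mkdir -p pics
python3 - <<'E'
from rig import manip
import cv2, numpy as np
s=manip.get_state(); print({k:np.round(v,3).tolist() for k,v in s.items()})
for n in ("top","side"):
    im=manip.get_image(n); cv2.imwrite(f"pics/{n}0.png",im[:,:,::-1])
    print(n,{k:np.round(v,4).tolist() for k,v in manip.camera_params(n).items()})
print(manip.camera_params("wrist"))
E
```

```text
{'clock': 0.0, 'qpos': [-1.401, 0.277, 1.506, -0.0, 1.361, -0.121], 'qd': [-0.001, 0.001, 0.001, -0.002, -0.0, 0.001], 'effort': [0.001, -41.677, -24.581, -0.0, 0.011, -0.0], 'position': [0.165, -0.55, 0.238], 'ee_rot': [-0.001, 0.989, 0.145, -0.0], 'contact_force': [0.24, -0.201, -0.696], 'moment': [-0.008, 0.003, 0.003], 'gripper_force': 0.0, 'width': 0.085}
top {'fx': 434.3864, 'fy': 434.3864, 'cx': 258.8178, 'cy': 191.7386, 'R': [[0.0375, -0.9993, -0.0036], [-0.977, -0.0359, -0.2101], [0.2098, 0.0114, -0.9777]], 't': [-0.1671, 0.5668, 0.9364]}
side {'fx': 479.201, 'fy': 479.201, 'cx': 248.0855, 'cy': 199.8212, 'R': [[-0.8965, -0.4431, -0.0001], [-0.2531, 0.5122, -0.8208], [0.3637, -0.7358, -0.5713]], 't': [0.439, 0.2864, 0.9508]}
{'fx': 341.4602886479677, 'fy': 341.4602886479677, 'cx': 255.5452725296824, 'cy': 191.49976080369646, 'tool_from_camera': array([[ 1.72286501e-03, -9.56988923e-01, -2.90119344e-01,
         7.35240703e-02],
       [ 9.99998387e-01,  1.50153377e-03,  9.85494607e-04,
        -1.24387475e-04],
       [-5.07483431e-04, -2.90120574e-01,  9.56989966e-01,
        -1.34502297e-01],
       [ 0.00000000e+00,  0.00000000e+00,  0.00000000e+00,
         1.00000000e+00]])}
```

View pics/top0.png

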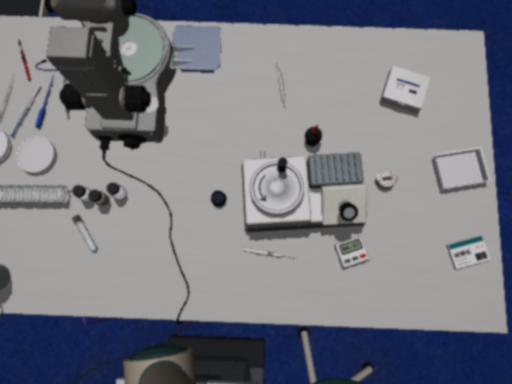

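View pics/side0.png

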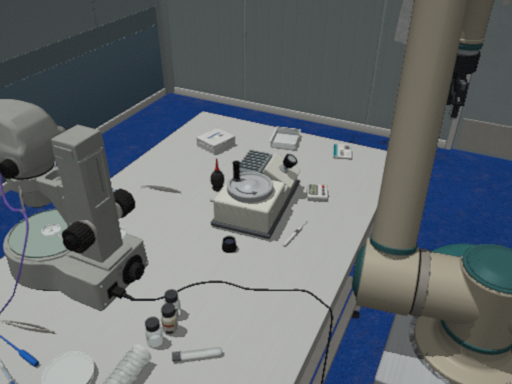

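The top view shows the pump at about (243-366, 155-230): handle top at (282,160), hub at (277,187), knob at (348,211). In the side view the handle top is at (236,163) and the knob at (290,160).

```bash
cat > h.py <<'E'
from rig import manip
import cv2, numpy as np
from scipy.spatial.transform import Rotation as Ro
def ray(n,uv,st=None):
    p=manip.camera_params(n); d=np.array([(uv[0]-p['cx'])/p['fx'],(uv[1]-p['cy'])/p['fy'],1.])
    if n=='wrist':
        q=np.array(st['ee_rot']); R=Ro.from_quat(q[[1,2,3,0]]).as_matrix(); T=p['tool_from_camera']
        return np.array(st['position'])+R@T[:3,3], R@T[:3,:3]@d
    R=np.array(p['R']); return -R.T@np.array(p['t']), R.T@d
def plane(r,z): o,d=r; return o+d*(z-o[2])/d[2]
def tri(a,b):
    A=np.stack([a[1],-b[1]],1); s=np.linalg.lstsq(A,b[0]-a[0],rcond=None)[0]
    p,q=a[0]+a[1]*s[0],b[0]+b[1]*s[1]; return (p+q)/2,np.linalg.norm(p-q)
def tool(st,P):  # world point -> tool coords
    q=np.array(st['ee_rot']); R=Ro.from_quat(q[[1,2,3,0]]).as_matrix(); return R.T@(np.array(P)-st['position'])
E
python3 - <<'E'
from h import *
for n,c in (("handle",((282,161),(236,164))),("knob",((348,211),(290,160)))):
    print(n,tri(ray("top",c[0]),ray("side",c[1])))
print("hub",plane(ray("top",(277,187)),.115), "handle@.155",plane(ray("top",(282,161)),.155))
print("front L/R", plane(ray("top",(246,230)),0),plane(ray("top",(366,225)),0))
print("blower",plane(ray("top",(314,128)),.1))
st=manip.get_state(); print(tool(st,[.46,-.12,.3]), Ro.from_quat(np.array(st['ee_rot'])[[1,2,3,0]]).as_matrix().round(3))
E
```

```text
handle (array([ 0.62096379, -0.19374534,  0.14924945]), np.float64(0.0014115196721675226))
knob (array([ 0.52732484, -0.34015991,  0.10873275]), np.float64(0.0012644479934274444))
hub [ 0.57271494 -0.18563504  0.115     ] handle@.155 [ 0.61998369 -0.19329433  0.155     ]
front L/R [ 0.4908666  -0.11817981  0.        ] [ 0.51349482 -0.40465853  0.        ]
blower [ 0.71643947 -0.26606907  0.1       ]
[ 0.40625497 -0.32780132 -0.06085648] [[ 0.958  0.287 -0.   ]
 [ 0.287 -0.958  0.002]
 [ 0.    -0.002 -1.   ]]
```

{"fn": "move_arm", "kwargs": {
  "deltas": [
    [[0.506,-0.122,0.02,0.101,-1],[0.506,-0.122,0.02,0.101,-1],[0.506,-0.122,0.02,0.101,-1],[0.506,-0.122,0.02,0.101,-1],[0.506,-0.122,0.02,0.101,-1],[0.506,-0.122,0.02,0.101,-1],[0.506,-0.122,0.02,0.101,-1],[0.506,-0.122,0.02,0.101,-1],[0.506,-0.122,0.02,0.101,-1],[0.506,-0.122,0.02,0.101,-1],[0.506,-0.122,0.02,0.101,-1],[0.506,-0.122,0.02,0.101,-1]]
  ]
}}

```text
clock: 1.3
position: [0.5236, -0.3419, 0.2231]
ee_rot: [0.0, 0.999, 0.039, -0.001]
contact_force: [-0.0, -0.2, 0.3]
width: 0.0852
gripper_force: 0.0
```

Run:
```python
from h import *
st=manip.get_state(); im=manip.get_image("wrist"); cv2.imwrite("pics/w1.png",im[:,:,::-1])
print(st['clock'],np.round(st['position'],4),np.round(st['ee_rot'],4),st['contact_force'])
```

```text
1.3 [ 0.5236 -0.3419  0.2231] [ 0.000e+00  9.992e-01  3.910e-02 -6.000e-04] [-0.0429231  -0.22733304  0.33308269]
```

View pics/w1.png

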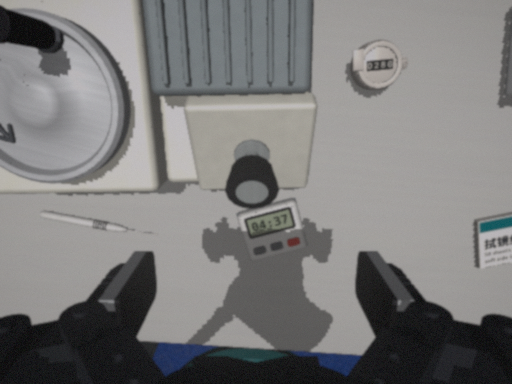

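The wrist view shows the knob cap at about (226-278, 155-207) with its top face at (251,192). The stem and console are above it, and the timer is in front at (270,228). The motor edge is level in the image, so the yaw is aligned.

Run:
```python
from h import *
st=manip.get_state()
def blob(path,x0,y0,x1,y1,t):
    g=cv2.cvtColor(cv2.imread(path),cv2.COLOR_BGR2GRAY)[y0:y1,x0:x1]
    n,l,s,c=cv2.connectedComponentsWithStats((g<t).astype(np.uint8))
    i=1+np.argmax(s[1:,4]); return c[i]+[x0,y0], s[i]+[x0,y0,0,0,0]
w,ws=blob("pics/w1.png",215,140,290,204,75); sd,ss=blob("pics/side0.png",272,148,306,175,70); tp,ts=blob("pics/top0.png",335,198,362,226,70)
print(w,ws,sd,ss,tp,ts)
print(tri(ray("wrist",(251,183),st),ray("side",sd)),tri(ray("top",tp),ray("side",sd)))
for z in (.10,.11,.12): print(z,plane(ray("wrist",(251,192),st),z))
print("stem base?",plane(ray("wrist",(252,143),st),.085))
```

```text
[251.58144476 176.60339943] [ 226  155   52   49 1412] [288.20430108 162.52688172] [283 155  14  14  93] [346.98214286 211.00595238] [340 203  18  19 168]
(array([ 0.52884143, -0.33724574,  0.10265417]), np.float64(0.005730906546014394)) (array([ 0.53025108, -0.33925345,  0.10002668]), np.float64(0.004330598215318148))
0.1 [ 0.51813678 -0.33918148  0.1       ]
0.11 [ 0.52119249 -0.33907385  0.11      ]
0.12 [ 0.5242482  -0.33896621  0.12      ]
stem base? [ 0.55450075 -0.33704562  0.085     ]
```

{"fn": "move_arm", "kwargs": {
  "deltas": [
    [[0.0045,-0.0033,0.06,0,-1],[0.0045,-0.0033,0.12,0,-1],[0.0045,-0.0033,0.163,0,-1],[0.0045,-0.0033,0.163,0,-1],[0.0045,-0.0033,0.163,0,-1],[0.0045,-0.0033,0.163,0,1],[0.0045,-0.0033,0.163,0,1],[0.0045,-0.0033,0.163,0,1],[0.0045,-0.0033,0.163,0,1],[0.0045,-0.0033,0.163,0,1],[0.0045,-0.0033,0.163,0,1],[0.0045,-0.0033,0.163,0,1]]
  ],
  "squeeze": 60
}}

```text
clock: 2.55
position: [0.5287, -0.3385, 0.0951]
ee_rot: [0.001, 0.999, 0.04, 0.001]
contact_force: [-1.2, 0.1, 5.7]
width: 0.0375
gripper_force: 59.2
```

{"fn": "move_arm", "kwargs": {
  "deltas": [
    [[-0.003,0,-0.0055,0,1],[-0.006,0,-0.011,0,1],[-0.009,0,-0.0162,0,1],[-0.0125,0,-0.0217,0,1],[-0.016,0,-0.0277,0,1],[-0.016,0,-0.0277,0,1],[-0.016,0,-0.0277,0,1]]
  ]
}}

```text
clock: 3.25
position: [0.5165, -0.3397, 0.1161]
ee_rot: [0.001, 0.999, 0.039, 0.002]
contact_force: [5.1, 0.8, 3.0]
width: 0.0376
gripper_force: 61.5
```

{"fn": "move_arm", "kwargs": {
  "deltas": [
    [[-0.016,0,-0.0277,0,-1],[-0.016,0,-0.0277,0,-1],[-0.016,0,-0.0277,0,-1],[-0.016,0,-0.0277,0,-1]]
  ]
}}

```text
clock: 3.65
position: [0.5018, -0.3401, 0.1362]
ee_rot: [-0.001, 0.999, 0.04, -0.001]
contact_force: [-0.1, -0.1, -0.2]
width: 0.0851
gripper_force: 0.0
```

{"fn": "move_arm", "kwargs": {
  "deltas": [
    [[0,0,-0.06,0,-1],[0,0,-0.12,0,-1],[0.03,-0.05,-0.16,0,-1],[0.08,-0.1,-0.168,0,-1],[0.137,-0.16,-0.168,0,-1],[0.137,-0.177,-0.168,0,-1],[0.137,-0.177,-0.168,0,-1],[0.137,-0.177,-0.168,0,-1]]
  ]
}}

```text
clock: 4.45
position: [0.6006, -0.1897, 0.2703]
ee_rot: [-0.0, 0.999, 0.041, -0.001]
contact_force: [-0.8, -0.1, -0.5]
width: 0.0853
gripper_force: 0.0
```

Run:
```python
from h import *
st=manip.get_state(); im=manip.get_image("wrist"); cv2.imwrite("pics/w2.png",im[:,:,::-1])
print(st['clock'],np.round(st['position'],4),np.round(st['ee_rot'],4),np.round(st['qpos'],3),st['contact_force'])
```

```text
4.45 [ 0.6006 -0.1897  0.2703] [-0.      0.9992  0.0408 -0.0012] [-4.160e-01  3.470e-01  1.324e+00 -1.000e-03  1.473e+00  1.074e+00] [-0.79471184 -0.05265297 -0.52677869]
```

View pics/w2.png

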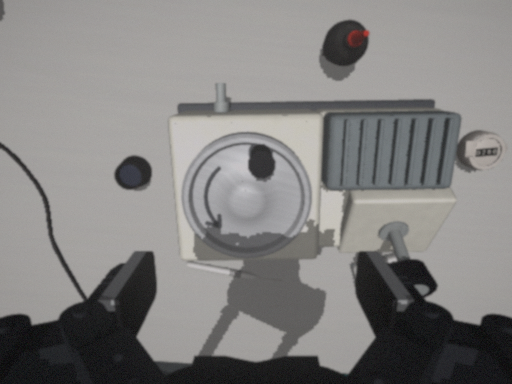

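The knob is out: its stem is long and the cap is at (412,280). The wheel rim is an ellipse centred at about (246,195), and the handle is at (249-274, 145-179) with its top near (262,168).

Run:
```python
from h import *
st=manip.get_state()
c=plane(ray("wrist",(246.5,194.5),st),.110)
for uv,z in (((262,168),.157),((261,155),.125)):
    h=plane(ray("wrist",uv,st),z); print(c,h,np.linalg.norm((h-c)[:2]),np.arctan2(*(h-c)[1::-1]))
# pixels of true 18mm
g=cv2.cvtColor(cv2.imread("pics/w2.png"),cv2.COLOR_BGR2GRAY)[140:185,240:282]
n,l,s,cc=cv2.connectedComponentsWithStats((g<60).astype(np.uint8)); print(s,cc)
```

```text
[ 0.58054013 -0.18429997  0.11      ] [ 0.61694537 -0.19432899  0.157     ] 0.03776139449447729 -0.268815025609937
[ 0.58054013 -0.18429997  0.11      ] [ 0.62054299 -0.19377532  0.125     ] 0.04110974348209431 -0.23258039708875503
[[   0    0   42   45 1288]
 [  10    5   24   33  602]] [[20.23214286 22.32375776]
 [21.0730897  21.30730897]]
```

{"fn": "move_arm", "kwargs": {
  "deltas": [
    [[0.0238,0.0073,0.04,0.07,-1],[0.0238,0.0073,0.08,0.137,-1],[0.0238,0.0073,0.13,0.137,-1],[0.0238,0.0073,0.17,0.137,-1],[0.0238,0.0073,0.17,0.137,-1],[0.0238,0.0073,0.17,0.137,1],[0.0238,0.0073,0.17,0.137,1],[0.0238,0.0073,0.17,0.137,1],[0.0238,0.0073,0.17,0.137,1],[0.0238,0.0073,0.17,0.137,1],[0.0238,0.0073,0.17,0.137,1],[0.0238,0.0073,0.17,0.137,1]]
  ],
  "squeeze": 40
}}

```text
clock: 5.7
position: [0.621, -0.1942, 0.1375]
ee_rot: [-0.0, 0.995, -0.104, 0.002]
contact_force: [0.1, 3.2, 5.2]
width: 0.0186
gripper_force: 38.8
```

{"fn": "move_arm", "kwargs": {
  "deltas": [
    [[-0.0002,-0.0042,0,-0.0358,1],[-0.00063,-0.0084,0,-0.0716,1],[-0.00141,-0.0126,0,-0.1074,1],[-0.00251,-0.0166,0,-0.1432,1],[-0.00251,-0.0166,0,-0.1432,1]]
  ]
}}

```text
clock: 6.2
position: [0.6222, -0.1831, 0.1375]
ee_rot: [0.002, 0.999, 0.046, 0.002]
contact_force: [0.8, -3.5, 5.7]
width: 0.0183
gripper_force: 39.0
```

{"fn": "move_arm", "kwargs": {
  "deltas": [
    [[-0.0002,-0.0042,0,-0.0358,1],[-0.00063,-0.0084,0,-0.0716,1],[-0.00141,-0.0126,0,-0.1074,1],[-0.00251,-0.0166,0,-0.1432,1],[-0.00251,-0.0166,0,-0.1432,1]]
  ]
}}

```text
clock: 6.7
position: [0.6204, -0.1707, 0.1376]
ee_rot: [0.003, 0.981, 0.195, 0.003]
contact_force: [3.5, -3.7, 4.5]
width: 0.018
gripper_force: 38.9
```

{"fn": "move_arm", "kwargs": {
  "deltas": [
    [[-0.0002,-0.0042,0,-0.0358,1],[-0.00063,-0.0084,0,-0.0716,1],[-0.00141,-0.0126,0,-0.1074,1],[-0.00251,-0.0166,0,-0.1432,1],[-0.00251,-0.0166,0,-0.1432,1]]
  ]
}}

```text
clock: 7.2
position: [0.6152, -0.1593, 0.1377]
ee_rot: [0.004, 0.941, 0.339, 0.004]
contact_force: [7.1, -4.2, 2.7]
width: 0.0183
gripper_force: 39.0
```

{"fn": "move_arm", "kwargs": {
  "deltas": [
    [[-0.0002,-0.0042,0,-0.0358,1],[-0.00063,-0.0084,0,-0.0716,1],[-0.00063,-0.0084,0,-0.0716,1]]
  ]
}}

```text
clock: 7.5
position: [0.6114, -0.1541, 0.1377]
ee_rot: [0.005, 0.913, 0.408, 0.005]
contact_force: [9.0, -3.5, 1.2]
width: 0.0187
gripper_force: 39.0
```

{"fn": "move_arm", "kwargs": {
  "deltas": [
    [[-0.0002,-0.0042,0,-0.0358,1],[-0.00063,-0.0084,0,-0.0716,1],[-0.00063,-0.0084,0,-0.0716,1]]
  ]
}}

```text
clock: 7.8
position: [0.6065, -0.1493, 0.1377]
ee_rot: [0.005, 0.88, 0.476, 0.005]
contact_force: [9.9, -0.9, 0.7]
width: 0.0183
gripper_force: 39.0
```

{"fn": "move_arm", "kwargs": {
  "deltas": [
    [[-0.0002,-0.0042,0,-0.0358,1],[-0.00063,-0.0084,0,-0.0716,1],[-0.00063,-0.0084,0,-0.0716,1]]
  ]
}}

```text
clock: 8.1
position: [0.6008, -0.145, 0.1378]
ee_rot: [0.004, 0.842, 0.54, 0.006]
contact_force: [10.8, 0.7, 1.6]
width: 0.0187
gripper_force: 39.0
```

{"fn": "move_arm", "kwargs": {
  "deltas": [
    [[-0.0002,-0.0042,0,-0.0358,1],[-0.00063,-0.0084,0,-0.0716,1],[-0.00063,-0.0084,0,-0.0716,1]]
  ]
}}

```text
clock: 8.4
position: [0.5941, -0.1415, 0.1377]
ee_rot: [0.004, 0.799, 0.601, 0.006]
contact_force: [10.4, 3.1, 1.9]
width: 0.0187
gripper_force: 39.1
```

{"fn": "move_arm", "kwargs": {
  "deltas": [
    [[-0.0002,-0.0042,0,-0.0358,1],[-0.00063,-0.0084,0,-0.0716,1],[-0.00063,-0.0084,0,-0.0716,1]]
  ]
}}

```text
clock: 8.7
position: [0.5865, -0.139, 0.1377]
ee_rot: [0.003, 0.752, 0.66, 0.005]
contact_force: [8.6, 5.9, 4.1]
width: 0.0187
gripper_force: 39.2
```

{"fn": "move_arm", "kwargs": {
  "deltas": [
    [[-0.0002,-0.0042,0,-0.0358,1],[-0.00063,-0.0084,0,-0.0716,1],[-0.00063,-0.0084,0,-0.0716,1]]
  ]
}}

```text
clock: 9.0
position: [0.5783, -0.1378, 0.1376]
ee_rot: [0.001, 0.7, 0.714, 0.004]
contact_force: [5.3, 7.9, 7.2]
width: 0.0185
gripper_force: 39.3
```

{"fn": "move_arm", "kwargs": {
  "deltas": [
    [[-0.0002,-0.0042,0,-0.0358,1],[-0.00063,-0.0084,0,-0.0716,1],[-0.00063,-0.0084,0,-0.0716,1]]
  ]
}}

```text
clock: 9.3
position: [0.5699, -0.1381, 0.1375]
ee_rot: [-0.0, 0.645, 0.764, 0.003]
contact_force: [1.8, 8.6, 8.8]
width: 0.0183
gripper_force: 39.5
```

{"fn": "move_arm", "kwargs": {
  "deltas": [
    [[-0.0002,-0.0042,0,-0.0358,1],[-0.00063,-0.0084,0,-0.0716,1],[-0.00063,-0.0084,0,-0.0716,1]]
  ]
}}

```text
clock: 9.6
position: [0.5618, -0.1398, 0.1374]
ee_rot: [-0.001, 0.585, 0.811, 0.002]
contact_force: [-1.7, 7.9, 11.6]
width: 0.0185
gripper_force: 39.6
```

{"fn": "move_arm", "kwargs": {
  "deltas": [
    [[0,0,0,0,-1],[0,0,0,0,-1],[0,0,0,0,-1],[0,0,0,0,-1],[0,0,0,0,-1],[0,0,-0.06,0,-1],[0,0,-0.12,0,-1],[0,0,-0.17,0,-1],[0,0,-0.17,0,-1],[0,0,-0.17,0,-1]]
  ]
}}

```text
clock: 10.6
position: [0.5622, -0.1432, 0.2726]
ee_rot: [0.001, 0.585, 0.811, 0.0]
contact_force: [0.4, -0.1, -0.1]
width: 0.0852
gripper_force: 0.0
```

Run:
```python
from h import *
st=manip.get_state(); im=manip.get_image("top"); cv2.imwrite("pics/t2.png",cv2.resize(im[120:260,230:380,::-1],None,fx=4,fy=4))
print(st['clock'],np.round(st['position'],4),np.round(st['ee_rot'],4),np.round(st['qpos'],3),st['contact_force'])
print(np.array(tool(st,[.517,-.339,.23]))/.8)
```

```text
10.6 [ 0.5622 -0.1432  0.2726] [1.200e-03 5.851e-01 8.109e-01 2.000e-04] [-0.369  0.266  1.437 -0.     1.437 -0.69 ] [ 0.43694973 -0.09700918 -0.10883244]
[-0.21436985 -0.13080156  0.0533448 ]
```

{"fn": "move_arm", "kwargs": {
  "deltas": [
    [[-0.06,-0.04,0.05,0.865,-1],[-0.12,-0.07,0.05,0.865,-1],[-0.18,-0.11,0.05,0.865,-1],[-0.214,-0.131,0.05,0.865,-1],[-0.214,-0.131,0.05,0.865,-1],[-0.214,-0.131,0.05,0.865,-1],[-0.214,-0.131,0.05,0.865,-1],[-0.214,-0.131,0.05,0.865,-1],[-0.214,-0.131,0.05,0.865,-1],[-0.214,-0.131,0.05,0.865,-1],[-0.214,-0.131,0.05,0.865,-1],[-0.214,-0.131,0.05,0.865,-1]]
  ]
}}

```text
clock: 11.85
position: [0.5154, -0.3378, 0.229]
ee_rot: [-0.002, 0.999, 0.043, -0.002]
contact_force: [-0.7, 0.7, 0.2]
width: 0.0853
gripper_force: 0.0
```

{"fn": "move_arm", "kwargs": {
  "deltas": [
    [[0,0,0,0.006,-1],[0,0,0,0.006,-1]]
  ]
}}

```text
clock: 12.05
position: [0.5158, -0.3381, 0.23]
ee_rot: [-0.001, 0.999, 0.041, -0.001]
contact_force: [-0.6, 0.3, -0.3]
width: 0.0852
gripper_force: 0.0
```

Run:
```python
from h import *
st=manip.get_state(); im=manip.get_image("wrist"); cv2.imwrite("pics/w3.png",im[:,:,::-1])
print(st['clock'],np.round(st['position'],4),np.round(st['ee_rot'],4),np.round(st['qpos'],3),st['contact_force'])
```

```text
12.05 [ 0.5158 -0.3381  0.23  ] [-0.001   0.9992  0.0409 -0.0012] [-0.693  0.345  1.425 -0.     1.374  0.796] [-0.64247466  0.3493786  -0.34164311]
```

View pics/w3.png

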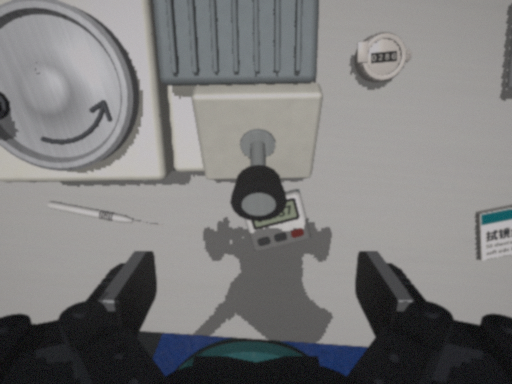

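The cap is at (259,190), still out on its detent. The handle is at the far left of the wheel, at about (0,105). Next I regrip the cap and push it in.

{"fn": "move_arm", "kwargs": {
  "deltas": [
    [[0.0005,0.002,0.06,0,-1],[0.0005,0.002,0.11,0,-1],[0.0005,0.002,0.1425,0,-1],[0.0005,0.002,0.1425,0,-1],[0.0005,0.002,0.1425,0,-1],[0.0005,0.002,0.1425,0,1],[0.0005,0.002,0.1425,0,1],[0.0005,0.002,0.1425,0,1],[0.0005,0.002,0.1425,0,1],[0.0005,0.002,0.1425,0,1],[0.0005,0.002,0.1425,0,1],[0.0005,0.002,0.1425,0,1]]
  ],
  "squeeze": 60
}}

```text
clock: 13.3
position: [0.518, -0.3398, 0.1184]
ee_rot: [0.0, 0.999, 0.039, 0.001]
contact_force: [4.2, 4.5, 5.5]
width: 0.0372
gripper_force: 59.7
```

{"fn": "move_arm", "kwargs": {
  "deltas": [
    [[0.003,0,0.0055,0,1],[0.006,0,0.011,0,1],[0.006,0,0.011,0,1]]
  ]
}}

```text
clock: 13.6
position: [0.5233, -0.3392, 0.1093]
ee_rot: [-0.0, 0.999, 0.039, 0.002]
contact_force: [5.0, 4.3, 4.0]
width: 0.0372
gripper_force: 59.6
```

{"fn": "move_arm", "kwargs": {
  "deltas": [
    [[0.003,0,0.0055,0,1],[0.006,0,0.011,0,1],[0.009,0,0.0156,0,1],[0.0095,0,0.0165,0,1],[0.0095,0,0.0165,0,1]]
  ]
}}

```text
clock: 14.1
position: [0.5294, -0.3387, 0.0985]
ee_rot: [0.0, 0.999, 0.04, 0.0]
contact_force: [-1.8, 5.9, 17.1]
width: 0.0373
gripper_force: 61.7
```

{"fn": "move_arm", "kwargs": {
  "deltas": [
    [[0,0,0,0,-1],[0,0,0,0,-1],[0,0,0,0,-1],[0,0,0,0,-1],[0,0,-0.05,0,-1],[0,0,-0.1,0,-1],[0,0,-0.16,0,-1],[0,0,-0.16,0,-1],[0,0,-0.16,0,-1]]
  ]
}}

```text
clock: 15.0
position: [0.5296, -0.3397, 0.2248]
ee_rot: [0.001, 0.999, 0.04, 0.001]
contact_force: [-0.1, 0.2, -1.0]
width: 0.0853
gripper_force: 0.0
```

Run:
```python
from h import *
st=manip.get_state(); im=manip.get_image("wrist"); cv2.imwrite("pics/w4.png",im[:,:,::-1])
print(st['clock'],np.round(st['position'],4),st['contact_force'])
```

```text
15.0 [ 0.5296 -0.3397  0.2248] [-0.13245431  0.21136431 -1.03349826]
```

View pics/w4.png

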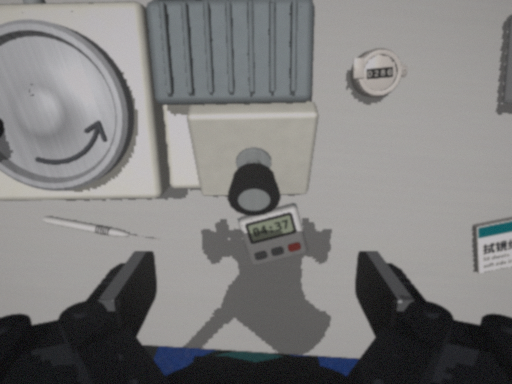

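The cap now sits 62 px below the motor edge, the same as in the first picture, and the stem is short again. The knob is home and the bystanders have not moved.

```bash
python3 -c "
from rig import manip
print(manip.sign_off())"
```

```text
the job is handed in; nothing more can be done
None
```

I handed the job in at 15 s with the pump parked: the knob is back home, the flywheel stands about 2.1 rad from its start (just past the compression peak), and the arm is clear. The last wrist picture showed the knob home and nothing in view disturbed; the sign-off gave no verdict.

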